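# Box up the small parts: each into its tub, each tub under its own lid

### The job

Put the small black dust cap in the round tub and the white applicator tube in the long tub, then close each tub with the lid of its own shape, seated flat and fully home on the rim. Leave both tubs standing upright on the table, and do not disturb the other things lying there.

Things in the scene. Friction and masses are not known exactly. Their poses are not given: they have to be found in the camera images.
- round_tub: round open grey plastic tub, outside diameter 80, height 32, wall and floor 3 thick (inside diameter 74, depth 29), mass about 0.25 kg, loose. Origin: centre of its underside; z up. Sizes in mm.
- long_tub: oblong open grey plastic tub, outside 98 (its x) by 66 (its y), height 32, wall and floor 3 thick (inside 92 by 60, depth 29), mass about 0.3 kg, loose. Origin: centre of its underside; x along its length, z up. Sizes in mm.
- round_lid: round grey plastic lid lying plug down: tapered plug 60 diameter below, 66 above (4 mm clear of the tub wall all round), 5 deep; plate 82 diameter, 4 thick; on it a round black knob 16 diameter, 24 high. Heights over the origin: plate 5 to 9, knob 9 to 33. Origin: centre of the plug's underside, which comes 27 above the tub's underside when seated; z up. Mass about 0.07 kg. Sizes in mm.
- long_lid: oblong grey plastic lid lying plug down: stepped plug 79 by 47 below, 84 by 52 above (4 mm clear of the tub wall), 5 deep; plate 100 (its x) by 68 (its y), 4 thick; black bar grip 40 along x, 12 wide along y, 24 high. Heights over the origin: plate 5 to 9, bar 9 to 33. Origin: centre of the plug's underside, 27 above the tub's underside when seated; fits either way round.  0.09 kg. Sizes in mm.
- dust_cap: short round dust cap of black plastic, straight-sided, 24 diameter, 18 high, about 15 g, standing upright. Origin: centre of its underside; z up. It may lie any way up in the tub. Sizes in mm.
- applicator: thin white applicator tube with a blue end, lying flat: 81 long along its y, 8 wide and 8 high, about 14 g; its solid part reaches from y = -30 to y = +40, so hold it at y about +5. Origin on its underside, about mid-length; z up. Sizes in mm.
- tape_small: bystander: small blue tape roll, 47 diameter, 12 high; origin: centre of its underside. Sizes in mm.
- driver_green: bystander: green and black screwdriver, 168 long (its y), 24 high, lying flat; origin on the underside at mid-length. Sizes in mm.
- pad: bystander: small ruled paper pad, 106 by 75, 8 high, lying flat; origin: centre of its underside. Sizes in mm.
- desk_lamp: fixed white spring-arm lamp clamped to the front table edge left of the robot's middle (world x 0.27, y 0.27 m); its lower arm leans in to an elbow near x 0.30, y 0.00, z 0.48 m, its upper arm runs from there out to the left rear at z about 0.45 m. The arm has to pass over it.
- camera_3: fixed bystander: dark camera body, about 140 mm high (230 mm at its handle), left of the work; its near right corner reaches world x 0.49, y -0.19 m, the lens front x 0.40, y about -0.20 m
There are look-alikes about, which are no part of the job. Leave any yellow look-alike of the long_tub alone.

How it is judged:
By the outcome, as a careful person would: the job done as asked, in the order asked, and still so for the second after the job is handed in, with the robot touching nothing.
It also fails if it takes over 72 s, if anything falls off the work surface, if the arm or the gripper's body presses on something with over 40 N, if the wrist force passes 120 N, or if a joint passes its speed limit or range.

### The arm

A 6-joint arm with a two-finger parallel gripper is mounted at the origin on a cart in front of the work surface, level with it; the furniture and walls round the work are solid. World frame = base frame: x ahead of the robot, y to its left, z up, the work surface at z = 0. Lengths are in m, angles in rad, forces in N, time in s.
With the tool pointing down it reaches from about 0.35 to 0.975 m from the base axis. Payload 4.9 kg.
Tool frame: the origin (TCP) lies on the centre line of the jaws, within the pads' length; the fingertips stand 14 mm ahead of it and the grasp point (between the pads) lies 5 mm behind it; z points along the fingers, y is the line along which they close (so a half turn about z gives the same grasp; the last joint's range is limited). The gripper opens to 85 mm and grips with 20 to 120 N. Pads are 22 mm wide; open, the fingers measure 114 mm over their backs; the gripper's body (76 mm by 85 mm) begins 54 mm behind the grasp point. The pads swing forward as they close: fully open they stand 13 mm farther back than shut.
Start: joints at [1.104, 0.053, 1.613, -0, 1.476, -0.119], TCP at [0.213, 0.588, 0.245] pointing down, gripper open.
Joint ranges: [-3.01, 3.01], [-1.01, 2.22], [0.06, 2.58], [-1.02, 4.17], [0.09, 2.62], [-3.14, 3.14]. Speed limits (rad/s): [2.57, 2.57, 3.14, 3.14, 3.14, 3.14].

### API

Orientations are given as a unit quaternion [x, y, z, w].
In Python, from workcell import env gives the robot as it stands.
- The arm moves only by the tool send_rows, never from a script. Its argument "targets" is text: rows parted by semicolons, each of 7 numbers parted by spaces: the turn, a rotation vector about the tool's x, y, z in degrees, then the shift along the tool's x, y, z in mm, then the finger opening in mm, from 0 to 85.4. In form: ax ay az tx ty tz claw; .... A call has exactly 5 rows; each row is the pose to reach, as a shift and turn from the pose commanded when the call began, along the tool's axes at that moment; what a row does not reach only later rows make up. A row lasts 1/8 s, in which the tool goes at most 62.5 mm and 10.7 degrees, less where a joint would pass 70% of its speed; a pose out of reach is approached as far as the arm can. A call with a gripper value outside its range is refused whole. The fingers move at their own pace and stop on an object; "grip_force" is the grip in N (left out, the last holds). Time passes only in rows, so rows that repeat a pose let the fingers close, or fill a call up. It gives the time, the measured TCP pose, the force, the opening and the grip force at its end, in the units of the state.
- env.read_state(): the state, without advancing time (a new reading comes with each control period).
- env.get_image(name): name is "scene" or "top" or "wrist"; returns the picture (480x640x3 uint8, blue, green, red); there is no depth.
- env.calibration(name): a dict with "K" (3x3 intrinsics, pixels), "T" (4x4, takes a point from camera to world coordinates); the wrist camera has in their place "T_tool_cam" (4x4, takes a point from camera to tool coordinates, whose origin is the TCP and whose axes are the flange's). Camera axes: x right, y down, z forward; pixel columns grow to the right and rows downward; lengths in m; the calibration is good to about 2 mm. A picture is of the moment at which its call begins: read the wrist's pose just before it. calibration takes no time and is no camera call.
- env.hand_in(): hands the job in; it is judged then, once.
Trained networks look in the newest picture that a camera, given by its name, has taken for a name from the list of things; names that differ only in an ending like _2 or _b are one class to them, and where a whole thing is asked for, a point or a joint stands for the part that bears it (a point fixed in the world has none). Each returns a list of dicts, best first, with "score" (0 to 1); they miss things now and then, are a little off and sometimes report something else, mostly with a low value. They report only what shows in the picture. A call takes as long as a camera call. They do not tell look-alikes from the thing itself.
- env.masks_of(camera, thing): "mask" (480x640 bool, what is visible of it) and "location" ([column, row] in pixels, amid what is visible of it).
The state is a dict: "time_s": time; "q": joint angles; "joint_vel": joint speeds; "joint_efforts": joint torques, N m; "position": TCP position; "eef_rot": TCP orientation; "ft_force": force on the tool from outside, world axes, zero at the start; "torque": the same for the moment, N m; "width": finger opening in m; "gripper_force": force on a finger pad.
Only numpy, scipy, OpenCV 4.12 (cv2) and the standard library are available. Lean on these libraries where they do the work, as an engineer would, in place of code of your own. Each camera call takes 0.05 s, during which the arm holds its last target. There are 200 camera calls.

## Working session

There is one attempt and no reset: what is moved stays moved. The work goes in short steps, Python scripts to look and compute and a tool call to move; the robot and the scene stay as the last step left them, time stands still between calls to the robot, and variables do not carry over. Pictures are saved under pics/ and viewed, at most 10 in all, crops included, and the job is handed in when it is done.

Besides the shell and the picture viewer there is one more tool, called after "Emit:" in YAML: its name, and indented under it one key for each argument. send_rows: Moves the arm, as the interface text tells. Its arguments: {"type":"object","properties":{"targets":{"type":"string"},"grip_force":{"type":"number"}},"required":["targets"]}

```bash
mkdir -p pics; ls; cat > h.py <<'E'
import numpy as np, cv2
from workcell import env
from scipy.spatial.transform import Rotation as R
def ray(cam,uv,z,st=None):
    c=env.calibration(cam); K=np.array(c["K"])
    if cam=="wrist":
        T=np.eye(4);T[:3,:3]=R.from_quat(st["eef_rot"]).as_matrix();T[:3,3]=st["position"];T=T@np.array(c["T_tool_cam"])
    else: T=np.array(c["T"])
    uv=np.atleast_2d(np.array(uv,float))
    d=np.c_[uv,np.ones(len(uv))]@np.linalg.inv(K).T@T[:3,:3].T
    o=T[:3,3]; return o+d*((z-o[2])/d[:,2])[:,None]
E
python3 - <<'E'
from h import *
print(env.read_state())
for c in("top","scene"):
    im=env.get_image(c); cv2.imwrite(f"pics/{c}0.png",im)
    cal=env.calibration(c); print(c,np.round(cal["T"],3).tolist(),np.round(cal["K"],1).tolist())
    for n in "round_tub long_tub round_lid long_lid dust_cap applicator tape_small driver_green pad".split():
        for r in env.masks_of(c,n)[:3]:
            print(c,n,round(r["score"],2),np.round(r["location"]),int(r["mask"].sum()),np.round(ray(c,r["location"],0.01)[0],3))
print(np.round(env.calibration("wrist")["T_tool_cam"],3).tolist())
E
```

```text
pics
{'time_s': 0.0, 'q': array([ 1.10400717e+00,  5.33503012e-02,  1.61431466e+00, -4.21262523e-05,
        1.47600882e+00, -1.18959844e-01]), 'joint_vel': array([ 0.00016001, -0.00051962, -0.00049   ,  0.00114196, -0.00188827,
       -0.00146464]), 'joint_efforts': array([-2.03845440e-03, -3.93674648e+01, -3.70172167e+01, -1.96420269e-04,
        7.01101148e-03, -1.03190101e-05]), 'position': array([0.21274777, 0.58703095, 0.24405472]), 'eef_rot': array([ 1.73037192e-01,  9.84914741e-01, -1.00230985e-03, -2.80343493e-04]), 'ft_force': array([-0.56282211,  0.86680131, -0.374324  ]), 'torque': array([ 0.04531302,  0.053752  , -0.03495189]), 'gripper_force': 0.0, 'width': 0.08531792539533738}
top [[0.005, -0.983, 0.184, 0.232], [-1.0, -0.005, 0.001, -0.159], [-0.0, -0.184, -0.983, 1.35], [0.0, 0.0, 0.0, 1.0]] [[522.5, 0.0, 318.3], [0.0, 522.5, 235.2], [0.0, 0.0, 1.0]]
top round_tub 0.65 [365. 221.] 734 [ 0.522 -0.28   0.01 ]
top round_tub 0.45 [425. 218.] 943 [ 0.53  -0.437  0.01 ]
top long_tub 0.75 [166. 262.] 733 [0.411 0.235 0.01 ]
top long_tub 0.61 [338. 170.] 980 [ 0.662 -0.209  
[... 703 characters left out ...]
ne round_tub 0.78 [363. 244.] 1000 [ 0.536 -0.258  0.01 ]
scene long_tub 0.98 [406. 213.] 1121 [ 0.678 -0.186  0.01 ]
scene long_tub 0.79 [256. 143.] 472 [0.412 0.235 0.01 ]
scene round_lid 0.58 [314. 269.] 814 [ 0.403 -0.299  0.01 ]
scene long_lid 0.89 [388. 302.] 1240 [ 0.517 -0.44   0.01 ]
scene applicator 0.46 [411. 267.] 135 [ 0.607 -0.361  0.01 ]
scene tape_small 0.78 [442. 287.] 270 [ 0.644 -0.438  0.01 ]
scene tape_small 0.27 [411. 212.] 1114 [ 0.689 -0.187  0.01 ]
scene driver_green 0.84 [253. 267.] 385 [ 0.279 -0.248  0.01 ]
scene pad 0.7 [429. 344.] 1492 [ 0.549 -0.567  0.01 ]
[[0.0, -0.946, -0.323, 0.083], [1.0, 0.0, 0.0, 0.0], [-0.0, -0.323, 0.946, -0.128], [0.0, 0.0, 0.0, 1.0]]
```

View pics/top0.png

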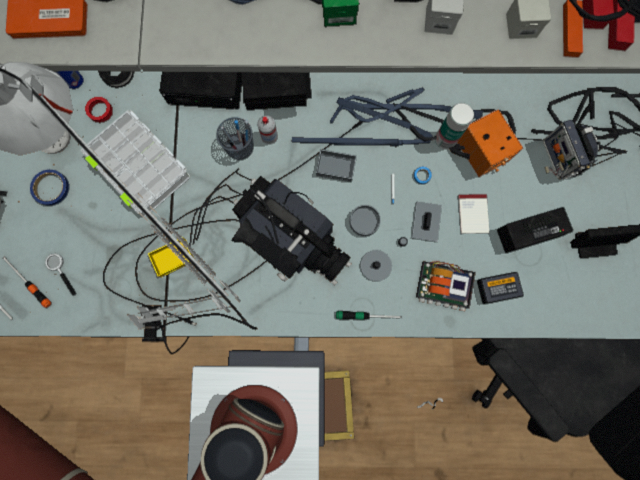

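View pics/scene0.png

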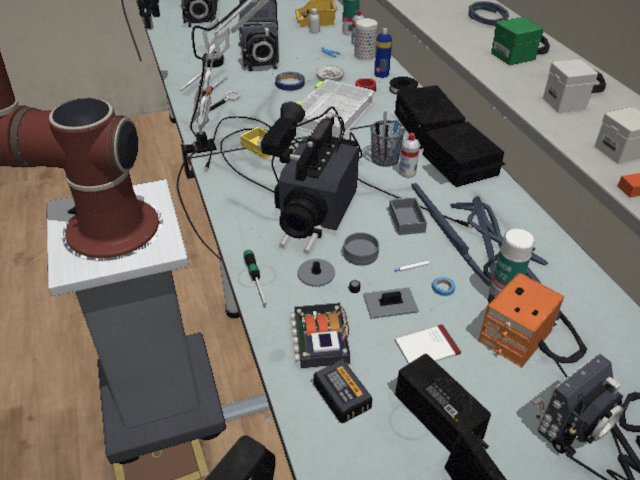

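The top and scene pictures agree. Top pixels:

| Thing | Pixel (top picture) |
|---|---|
| round tub | (365,221) |
| long grey tub | (335,165) |
| round lid | (375,266) |
| long lid | (426,220) |
| dust cap | (403,242) |
| applicator | (393,188) |
| yellow look-alike | (166,262) |

I'll lift first, then go over the lamp.

Emit:
send_rows:
  targets: "0 0 0 0 0 -62 85; 0 0 0 0 0 -124 85; 0 0 0 0 0 -186 85; 0 0 0 0 0 -248 85; 0 0 0 0 0 -310 85"

```text
time_s: 1.62
position: [0.2128, 0.5872, 0.5575]
eef_rot: [0.173, 0.985, 0.0, 0.0]
ft_force: [0.4, 0.6, 0.7]
width: 0.0851
gripper_force: 0.0
```

Emit:
send_rows:
  targets: "0 0 -10 0 0 -60 85; 0 0 -20 0 0 -110 85; 0 0 -20 -30 -42 -120 85; 0 0 -20 -60 -84 -120 85; 0 0 -20 -90 -126 -120 85"

```text
time_s: 2.25
position: [0.2549, 0.4371, 0.6756]
eef_rot: [-0.001, 1.0, 0.0, 0.0]
ft_force: [0.8, 0.7, 0.3]
width: 0.085
gripper_force: 0.0
```

Emit:
send_rows:
  targets: "0 0 0 -36 -50 0 85; 0 0 0 -72 -100 0 85; 0 0 0 -108 -150 0 85; 0 0 0 -144 -200 0 85; 0 0 0 -175 -250 0 85"

```text
time_s: 2.88
position: [0.4308, 0.1868, 0.6752]
eef_rot: [-0.001, 1.0, 0.0, 0.0]
ft_force: [1.1, 0.6, -1.2]
width: 0.0849
gripper_force: 0.0
```

Emit:
send_rows:
  targets: "0 0 0 0 -62 0 85; 0 0 0 0 -124 0 85; 0 0 0 0 -186 0 85; 0 0 0 0 -248 0 85; 0 0 0 0 -310 0 85"

```text
time_s: 3.5
position: [0.4298, -0.1232, 0.6756]
eef_rot: [-0.001, 1.0, -0.0, 0.001]
ft_force: [0.5, 0.4, 1.0]
width: 0.0852
gripper_force: 0.0
```

Emit:
send_rows:
  targets: "0 0 0 0 -60 0 85; 0 0 0 0 -110 30 85; 0 0 0 0 -150 75 85; 0 0 0 0 -180 125 85; 0 0 0 0 -180 185 85"

```text
time_s: 4.12
position: [0.4303, -0.3033, 0.4885]
eef_rot: [0.001, 1.0, -0.0, 0.0]
ft_force: [-0.4, 1.2, 0.1]
width: 0.0849
gripper_force: 0.0
```

Emit:
send_rows:
  targets: "0 0 0 0 0 50 85; 0 0 0 0 0 100 85; 0 0 0 0 0 130 85; 0 0 0 0 0 130 85; 0 0 0 0 0 130 85"

```text
time_s: 4.75
position: [0.431, -0.3017, 0.3623]
eef_rot: [-0.001, 1.0, -0.001, 0.001]
ft_force: [0.1, 0.2, 1.0]
width: 0.0849
gripper_force: 0.0
```

```bash
cat >> h.py <<'E'
def look(names,tag,zs={}):
    st=env.read_state(); im=env.get_image("wrist"); cv2.imwrite(f"pics/{tag}.png",im)
    for n in names:
        for i,r in enumerate(env.masks_of("wrist",n)[:3]):
            m=r["mask"].astype(np.uint8); cs=cv2.findContours(m,0,2)[0]; c=max(cs,key=cv2.contourArea)
            z=zs.get(n,0.01)
            P=ray("wrist",c.reshape(-1,2),z,st)[:,:2]*1000
            (cx,cy),(w,h),a=cv2.minAreaRect(P.astype(np.float32))
            print(n,round(r["score"],2),np.round(r["location"]),"ctr",round(cx,1),round(cy,1),"wh",round(w),round(h),"ang",round(a,1))
    return st,im
E
python3 - <<'E'
from h import *
look("round_tub long_tub round_lid long_lid dust_cap applicator tape_small".split(),"w0",dict(round_tub=.032,long_tub=.032,round_lid=.009,long_lid=.009,dust_cap=.018,applicator=.004))
E
```

```text
round_tub 0.67 [339. 249.] ctr 519.9 -275.8 wh 85 77 ang 0.1
round_tub 0.27 [231. 248.] ctr 515.7 -432.3 wh 65 97 ang 82.2
long_tub 0.69 [383. 331.] ctr 663.3 -203.7 wh 106 86 ang 81.0
long_lid 0.9 [230. 247.] ctr 524.3 -438.8 wh 69 100 ang 81.4
dust_cap 0.76 [269. 214.] ctr 467.6 -374.2 wh 23 27 ang 62.3
applicator 0.76 [291. 296.] ctr 615.3 -353.3 wh 10 80 ang 88.5
applicator 0.71 [384. 332.] ctr 683.2 -196.9 wh 111 88 ang 80.0
tape_small 0.77 [244. 313.] ctr 648.0 -431.0 wh 45 51 ang 85.0
tape_small 0.42 [153. 258.] ctr 544.5 -562.1 wh 109 78 ang 2.2
```

View pics/w0.png

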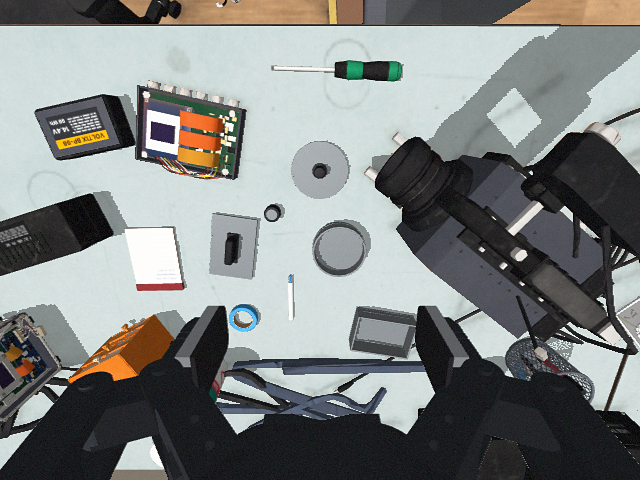

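The wrist picture matches the top view with x running down the image: cap at (273,212), round tub (340,248), round lid (320,170), long lid (234,245), applicator (291,296), grey long tub (383,332). I'll go down over the cap with the jaws turned to clear the long lid's corner.

Emit:
send_rows:
  targets: "0 0 10 -9 -18 50 50; 0 0 20 -18 -36 100 50; 0 0 30 -27 -54 150 50; 0 0 40 -36 -72 200 50; 0 0 50 -36 -72 240 50"

```text
time_s: 5.78
position: [0.4665, -0.3739, 0.118]
eef_rot: [0.425, 0.905, 0.0, -0.001]
ft_force: [-0.8, -1.0, -0.1]
width: 0.0499
gripper_force: 0.0
```

```bash
python3 - <<'E'
from h import *
st,im=look(["dust_cap","long_lid"],"w1",dict(dust_cap=.018,long_lid=.009)); print(st["position"],st["eef_rot"],st["width"])
E
```

```text
dust_cap 0.73 [322. 250.] ctr 468.1 -373.4 wh 23 26 ang 39.7
dust_cap 0.73 [478. 193.] ctr 527.3 -276.5 wh 92 85 ang 35.2
dust_cap 0.71 [443. 425.] ctr 658.2 -432.7 wh 17 21 ang 39.7
long_lid 0.9 [321. 339.] ctr 524.4 -438.5 wh 69 101 ang 81.4
[ 0.46653693 -0.37385932  0.11795595] [ 4.24993689e-01  9.05196066e-01  1.89220153e-04 -6.40519681e-04] 0.0499097689141541
```

View pics/w1.png

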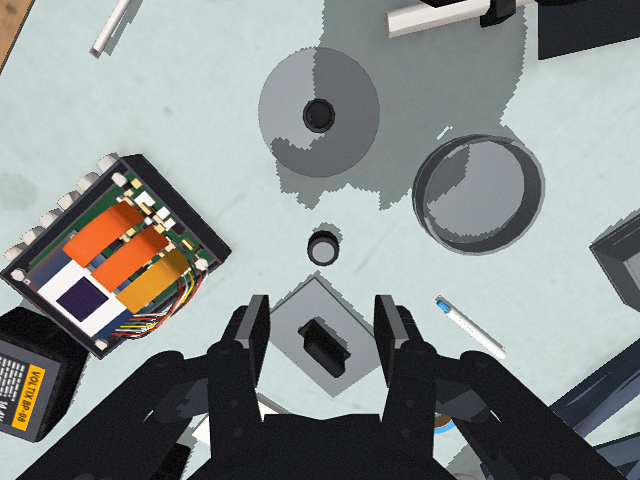

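The wrist picture shows the cap at (322,250), centred between the jaws. The long lid's corner at (318,275) is clear of the finger line. Lowering and closing.

Emit:
send_rows:
  targets: "0 0 0 -1 0 50 40; 0 0 0 -1 0 85 40; 0 0 0 -1 0 94 40; 0 0 0 -1 0 98 40; 0 0 0 -1 0 98 20"
  grip_force: 25

```text
time_s: 6.55
position: [0.4685, -0.3752, 0.0246]
eef_rot: [0.422, 0.907, -0.001, 0.002]
ft_force: [-1.1, -0.9, 5.1]
width: 0.023
gripper_force: 11.7
```

Emit:
send_rows:
  targets: "0 0 0 0 0 0 15; 0 0 0 0 0 0 15; 0 0 0 0 0 0 15; 0 0 0 0 0 -30 15; 0 0 0 0 0 -60 15"

```text
time_s: 7.18
position: [0.4671, -0.3738, 0.0829]
eef_rot: [0.422, 0.907, 0.0, -0.0]
ft_force: [-0.1, -0.9, -0.6]
width: 0.0222
gripper_force: 24.6
```

Emit:
send_rows:
  targets: "0 0 -10 10 26 -10 15; 0 0 -20 20 53 -10 15; 0 0 -30 30 79 -10 15; 0 0 -40 40 105 -10 15; 0 0 -50 40 105 0 15"

```text
time_s: 7.8
position: [0.5234, -0.2747, 0.0835]
eef_rot: [-0.005, 1.0, -0.001, 0.001]
ft_force: [0.0, -0.2, 0.1]
width: 0.022
gripper_force: 24.6
```

Emit:
send_rows:
  targets: "0 0 0 0 0 20 15; 0 0 0 0 0 36 15; 0 0 0 0 0 36 15; 0 0 0 0 0 36 33; 0 0 0 0 0 36 33"

```text
time_s: 8.43
position: [0.5224, -0.2764, 0.0472]
eef_rot: [-0.0, 1.0, -0.0, 0.001]
ft_force: [-0.3, -0.5, 0.3]
width: 0.0332
gripper_force: 0.0
```

Emit:
send_rows:
  targets: "0 0 0 0 0 0 33; 0 0 0 0 0 -40 33; 0 0 0 0 0 -95 33; 0 0 0 0 0 -95 33; 0 0 0 0 0 -95 33"

```text
time_s: 9.05
position: [0.522, -0.2759, 0.1417]
eef_rot: [-0.001, 1.0, -0.0, 0.0]
ft_force: [0.3, 0.4, -0.7]
width: 0.0329
gripper_force: 0.0
```

```bash
python3 - <<'E'
from h import *
st,im=look(["dust_cap","round_tub","round_lid"],"w2",dict(dust_cap=.021,round_tub=.032,round_lid=.009)); print(st["position"],st["eef_rot"],st["width"])
E
```

```text
dust_cap 0.61 [318. 236.] ctr 521.1 -275.8 wh 23 24 ang 46.0
round_lid 0.72 [280.  75.] ctr 408.0 -304.8 wh 80 81 ang 84.7
[ 0.52201608 -0.27588511  0.1416651 ] [-6.09616585e-04  9.99999731e-01 -2.34642839e-04  3.33383767e-04] 0.0328936870790674
```

View pics/w2.png

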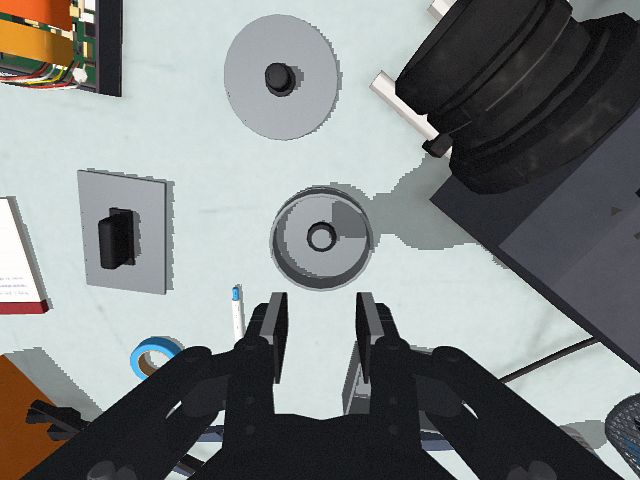

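The wrist picture shows the cap lying centred in the round tub at (320,236). The applicator is next, with its blue end at (236,290).

Emit:
send_rows:
  targets: "0 0 0 -40 -33 0 33; 0 0 0 -80 -66 0 33; 0 0 0 -93 -77 0 33; 0 0 0 -93 -77 0 33; 0 0 0 -93 -77 0 33"

```text
time_s: 9.88
position: [0.6142, -0.352, 0.1402]
eef_rot: [-0.001, 1.0, 0.001, -0.001]
ft_force: [-0.3, -0.3, -0.4]
width: 0.0331
gripper_force: 0.0
```

```bash
python3 - <<'E'
from h import *
st,im=look(["applicator","tape_small"],"w3",dict(applicator=.004,tape_small=.012)); print(st["position"],st["eef_rot"],st["width"],st["q"])
E
```

```text
applicator 0.81 [320. 232.] ctr 615.9 -352.8 wh 8 80 ang 89.8
applicator 0.71 [202. 114.] ctr 525.4 -440.7 wh 71 102 ang 80.9
tape_small 0.88 [220. 281.] ctr 649.3 -431.4 wh 47 51 ang 61.0
[ 0.61419678 -0.35196953  0.14017742] [-6.94967159e-04  9.99999131e-01  6.59233815e-04 -9.06057320e-04] 0.03307414508149615 [-6.25385201e-01  3.20945686e-01  1.48812803e+00  6.73127299e-06
  1.33475993e+00 -2.19757304e+00]
```

View pics/w3.png

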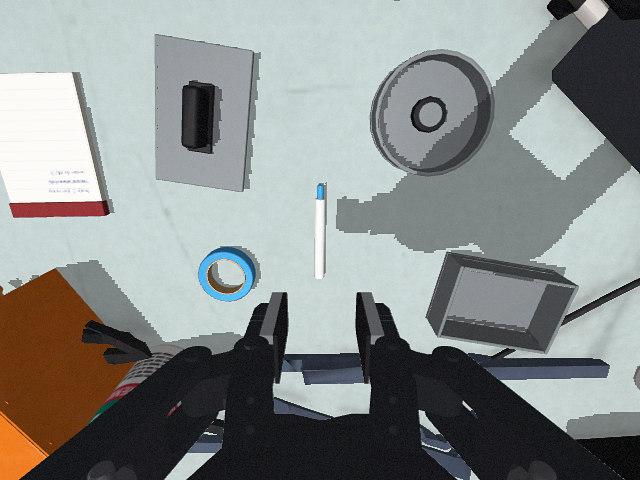

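The picture shows the applicator at (320,232), lying along x with its blue end towards the robot. The long tub is at (503,302), well in view. I'll take the applicator and fit the tub outlines from this same picture.

Emit:
send_rows:
  targets: "0 0 0 -2 -1 55 25; 0 0 0 -2 -1 95 25; 0 0 0 -2 -1 108 25; 0 0 0 -2 -1 114 20; 0 0 0 -2 -1 114 4"
  grip_force: 25

```text
time_s: 10.65
position: [0.6179, -0.3543, 0.0291]
eef_rot: [-0.001, 1.0, -0.001, 0.001]
ft_force: [-0.1, 0.7, 0.2]
width: 0.0047
gripper_force: 0.0
```

Emit:
send_rows:
  targets: "0 0 0 0 0 0 4; 0 0 0 0 0 0 4; 0 0 0 0 0 -30 4; 0 0 0 0 0 -80 4; 0 0 0 0 0 -115 4"

```text
time_s: 11.28
position: [0.6178, -0.3543, 0.1457]
eef_rot: [-0.001, 1.0, -0.001, 0.001]
ft_force: [0.2, 0.2, 0.1]
width: 0.0039
gripper_force: 0.0
```

```bash
cat >> h.py <<'E'
from scipy.optimize import minimize
def proj(cam,P,st):
    c=env.calibration(cam); K=np.array(c["K"])
    if cam=="wrist":
        T=np.eye(4);T[:3,:3]=R.from_quat(st["eef_rot"]).as_matrix();T[:3,3]=st["position"];T=T@np.array(c["T_tool_cam"])
    else: T=np.array(c["T"])
    p=(P-T[:3,3])@T[:3,:3]@K.T; return p[:,:2]/p[:,2:]
def shape(n):
    a=np.linspace(0,2*np.pi,48,endpoint=False); C=np.c_[np.cos(a),np.sin(a)]; S=np.array([[1,1],[1,-1],[-1,-1],[-1,1]])
    b,z0,z1={"round_tub":(C*.040,0,.032),"round_lid":(C*.041,.005,.009),"long_tub":(S*[.049,.033],0,.032),"long_lid":(S*[.050,.034],.005,.009)}[n]
    return np.r_[np.c_[b,0*b[:,0]+z0],np.c_[b,0*b[:,0]+z1]]
def fit(n,mask,st,x0,cam="wrist",dz=0):
    "pose (x,y m, yaw deg) whose silhouette matches the mask best"
    S=shape(n); mask=cv2.morphologyEx(mask.astype(np.uint8),cv2.MORPH_CLOSE,np.ones((9,9)))
    def poly(p):
        P=S.copy(); P[:,:2]=S[:,:2]@R.from_euler("z",p[2]*10,degrees=True).as_matrix()[:2,:2].T+p[:2]/10; P[:,2]+=dz
        return cv2.convexHull((proj(cam,P,st)*16).astype(np.int32))
    def cost(p):
        m=np.zeros(mask.shape,np.uint8); cv2.fillPoly(m,[poly(p)],1,shift=4)
        return 1-(m&mask).sum()/max(1,(m|mask).sum())
    q=np.array([x0[0]*10,x0[1]*10,x0[2]/10]); s=np.r_[[q],q+np.diag([.08,.08,.6])]
    r=minimize(cost,q,method="Nelder-Mead",options=dict(initial_simplex=s,xatol=1e-4,fatol=1e-5))
    r=minimize(cost,r.x,method="Nelder-Mead",options=dict(initial_simplex=r.x+np.r_[[[0,0,0]],np.diag([.03,.03,.3])],xatol=1e-4,fatol=1e-5))
    return np.r_[r.x[:2]*100,r.x[2]*10],1-r.fun
def fits(things,tag,z=.0):
    st=env.read_state(); im=env.get_image("wrist"); cv2.imwrite(f"pics/{tag}.png",im)
    for n,x0 in things.items():
        for r in env.masks_of("wrist",n)[:3]:
            p,iou=fit(n,r["mask"],st,x0,dz=z); print(n,round(r["score"],2),np.round(r["location"]),"mm/deg",np.round(p,1),"iou",round(iou,3))
    return st,im
E
python3 - <<'E'
from h import *
st,im=fits(dict(long_tub=(.663,-.204,81),round_tub=(.522,-.276,0),long_lid=(.524,-.439,-8.6)),"w4")
print(st["position"],st["eef_rot"],st["width"],st["gripper_force"])
class S(dict):pass
s0=dict(position=np.array([.431,-.3017,.3623]),eef_rot=np.array([-.001,1,-.001,.001]))
print(np.round(ray("wrist",[[400,240],[525,340],[605,325]],.14,s0),3), np.round(ray("wrist",[[520,255],[610,320],[390,165]],.22,s0),3))
for r in env.masks_of("wrist","applicator")[:3]: print(r["score"],r["location"],r["mask"].sum())
E
```

```text
long_tub 0.55 [502. 297.] mm/deg [ 672.6 -202.2   79.1] iou 0.964
long_tub 0.5 [430. 106.] mm/deg [ 663. -204.   81.] iou 0.0
round_tub 0.55 [448. 102.] mm/deg [ 524.8 -276.4    3.3] iou 0.881
long_lid 0.56 [206. 104.] mm/deg [ 525.2 -439.5   -8.2] iou 0.975
[ 0.61783652 -0.3542991   0.14570157] [-6.28091503e-04  9.99998315e-01 -1.02444792e-03  1.38804689e-03] 0.003909103516104127 0.0
[[ 0.468 -0.214  0.14 ]
 [ 0.598 -0.049  0.14 ]
 [ 0.576  0.044  0.14 ]] [[ 0.454 -0.128  0.22 ]
 [ 0.519 -0.031  0.22 ]
 [ 0.377 -0.247  0.22 ]]
0.7 [321.6, 227.5] 900
```

View pics/w4.png

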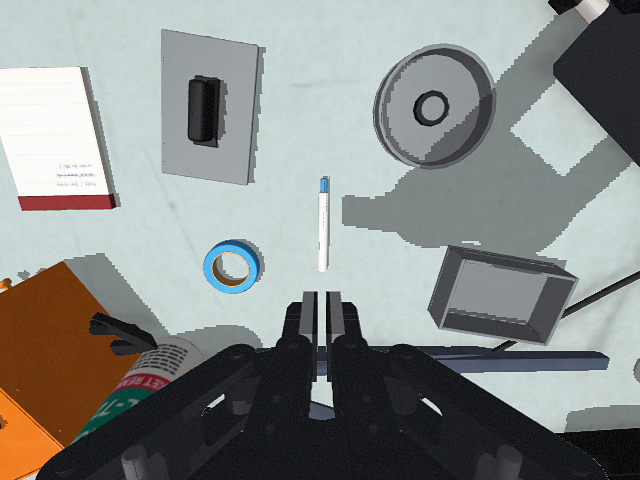

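The picture shows the jaws closed and empty, with the tube still on the table at (323,223): the tips passed above it. I'll go 12 mm lower.

Emit:
send_rows:
  targets: "0 0 0 2 1 50 25; 0 0 0 2 1 95 25; 0 0 0 2 1 118 25; 0 0 0 2 1 124 25; 0 0 0 2 1 126 25"
  grip_force: 25

```text
time_s: 12.15
position: [0.6158, -0.3533, 0.0173]
eef_rot: [-0.001, 1.0, -0.0, 0.001]
ft_force: [-0.1, -0.2, 0.5]
width: 0.0254
gripper_force: 0.0
```

Emit:
send_rows:
  targets: "0 0 0 0 0 0 4; 0 0 0 0 0 0 4; 0 0 0 0 0 0 4; 0 0 0 0 0 0 4; 0 0 0 0 0 -8 4"

```text
time_s: 12.78
position: [0.6146, -0.3524, 0.024]
eef_rot: [-0.001, 1.0, 0.0, -0.001]
ft_force: [0.2, -0.1, -0.1]
width: 0.0063
gripper_force: 23.9
```

Emit:
send_rows:
  targets: "0 0 10 0 0 -40 4; 0 0 20 0 0 -80 4; 0 0 30 -19 50 -80 4; 0 0 40 -38 100 -80 4; 0 0 50 -58 151 -80 4"

```text
time_s: 13.4
position: [0.6728, -0.2003, 0.1043]
eef_rot: [0.425, 0.905, -0.0, -0.0]
ft_force: [0.7, -1.0, -0.6]
width: 0.0065
gripper_force: 24.0
```

Emit:
send_rows:
  targets: "0 0 10 0 0 0 4; 0 0 20 0 0 0 4; 0 0 30 0 0 0 4; 0 0 40 0 0 0 4; 0 0 51 0 0 0 4"

```text
time_s: 14.02
position: [0.6724, -0.2014, 0.1039]
eef_rot: [0.772, 0.636, -0.0, -0.001]
ft_force: [0.3, 0.4, -0.6]
width: 0.0065
gripper_force: 24.0
```

```bash
python3 - <<'E'
from h import *
st,im=fits(dict(long_tub=(.6726,-.2022,79)),"w5")
print(st["position"],R.from_quat(st["eef_rot"]).as_euler("zyx",degrees=True),st["width"],st["gripper_force"])
E
```

```text
long_tub 0.67 [329. 236.] mm/deg [ 674.  -200.2   79.7] iou 0.759
[ 0.67235896 -0.20143217  0.1039313 ] [-7.89813682e+01 -6.25540184e-02 -1.79973855e+02] 0.00653614421438755 24.03217986342497
```

View pics/w5.png

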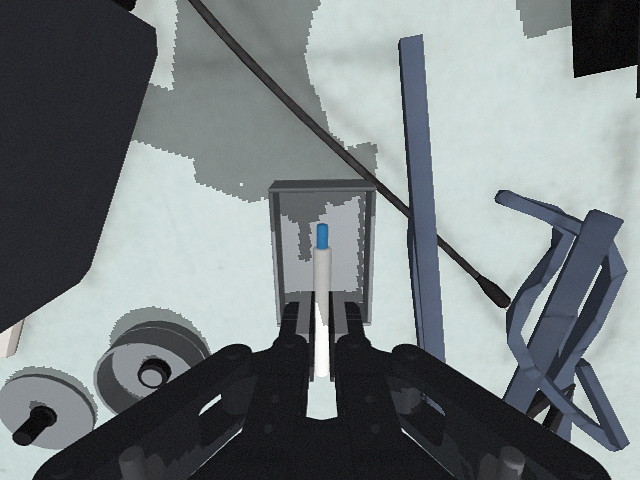

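The tube is held and in line with the tub, its blue tip at (322,226). I'll check both tube ends against the tub inside before lowering.

```bash
python3 - <<'E'
from h import *
st=env.read_state(); z=st["position"][2]-.010
P=ray("wrist",[[322,225],[321,377]],z,st)[:,:2]*1000; print(P, np.linalg.norm(P[0]-P[1]),P.mean(0))
# far/side inner rim lines of tub at rim height
print(np.round(ray("wrist",[[272,189],[375,190],[277,323],[372,323]],.032,st)*1000,1))
E
```

```text
[[ 681.43311704 -158.79397614]
 [ 666.10130171 -238.01936652]] 80.69527274615886 [ 673.76720937 -198.40667133]
[[ 652.6 -148.7   32. ]
 [ 713.7 -160.7   32. ]
 [ 634.4 -240.4   32. ]
 [ 699.3 -252.5   32. ]]
```

Emit:
send_rows:
  targets: "0 0 0 -3 0 40 4; 0 0 0 -3 0 70 4; 0 0 0 -3 0 77 4; 0 0 0 -3 0 77 4; 0 0 0 -3 0 77 18"

```text
time_s: 14.75
position: [0.6736, -0.2051, 0.0294]
eef_rot: [0.77, 0.639, 0.001, 0.001]
ft_force: [0.9, 0.1, 0.9]
width: 0.0184
gripper_force: 0.0
```

Emit:
send_rows:
  targets: "0 0 0 0 0 0 18; 0 0 0 0 0 0 18; 0 0 0 0 0 -40 18; 0 0 0 0 0 -100 18; 0 0 0 40 0 -150 40"

```text
time_s: 15.38
position: [0.6798, -0.1681, 0.1791]
eef_rot: [0.771, 0.637, 0.0, 0.001]
ft_force: [1.5, 0.1, 0.3]
width: 0.0351
gripper_force: 0.0
```

```bash
python3 - <<'E'
from h import *
st,im=fits(dict(long_tub=(.6726,-.2022,79),round_tub=(.523,-.276,0),round_lid=(.406,-.303,0)),"w6")
print(st["position"],st["width"])
for r in env.masks_of("wrist","applicator")[:2]: print(r["score"],r["location"],r["mask"].sum())
E
```

```text
long_tub 0.74 [318. 256.] mm/deg [ 674.  -201.5   79.7] iou 0.921
round_tub 0.85 [189. 335.] mm/deg [ 523.5 -277.2    3.1] iou 0.504
round_lid 0.58 [102. 375.] mm/deg [ 408.7 -305.    -2.2] iou 0.824
[ 0.67977329 -0.1681172   0.17913281] 0.03512915962122927
0.62 [332.0, 257.5] 625
0.2 [204.6, 447.1] 581
```

View pics/w6.png

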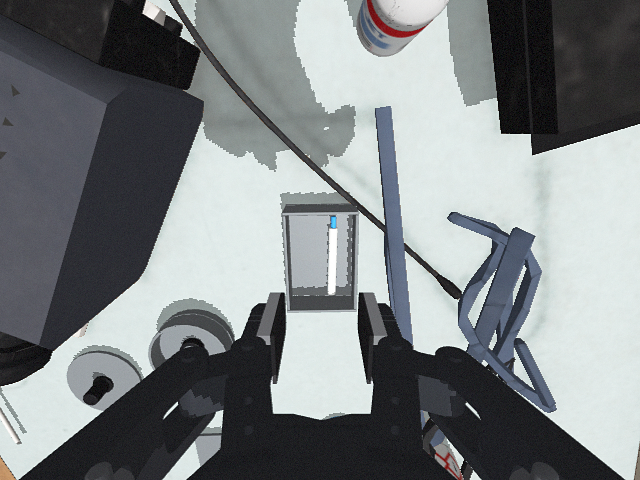

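The applicator lies flat inside the long tub (pixels 332,215 to 332,293). Now back to the round lid, swinging wide of the camera body.

Emit:
send_rows:
  targets: "0 0 -10 -41 -8 0 40; 0 0 -20 -82 -17 0 40; 0 0 -30 -122 -25 0 40; 0 0 -40 -163 -34 0 40; 0 0 -51 -203 -42 0 40"

```text
time_s: 16.25
position: [0.5984, -0.3591, 0.1728]
eef_rot: [0.42, 0.908, 0.0, -0.002]
ft_force: [1.0, -0.9, -0.1]
width: 0.04
gripper_force: 0.0
```

Emit:
send_rows:
  targets: "0 0 -10 33 -22 0 40; 0 0 -20 66 -44 0 40; 0 0 -30 100 -67 0 40; 0 0 -40 133 -89 20 40; 0 0 -50 166 -111 40 40"

```text
time_s: 16.88
position: [0.4063, -0.3016, 0.1333]
eef_rot: [-0.003, 1.0, 0.001, -0.001]
ft_force: [-0.6, -0.2, 0.1]
width: 0.0402
gripper_force: 0.0
```

```bash
python3 - <<'E'
from h import *
st,im=fits(dict(round_lid=(.408,-.305,0)),"w7")
print(st["position"],R.from_quat(st["eef_rot"]).as_euler("zyx",degrees=True),st["width"])
# knob: dark blob near image of the lid
p=proj("wrist",np.array([[.408,-.305,.033]]),st)[0]; g=im.max(2); 
m=(g<70).astype(np.uint8); n,l,s,c=cv2.connectedComponentsWithStats(m)
i=l[int(p[1]),int(p[0])]; print(p,i,s[i],c[i]); 
mk=l==i
# top-of-knob: project model knob and compare rows/cols extents
a=np.linspace(0,6.28,40); 
for x,y in((.408,-.305),):
    P=np.r_[np.c_[x+.008*np.cos(a),y+.008*np.sin(a),0*a+.033],np.c_[x+.008*np.cos(a),y+.008*np.sin(a),0*a+.009]]; q=proj("wrist",P,st); print("model extents",q.min(0),q.max(0))
ys,xs=np.nonzero(mk); print("seen",xs.min(),ys.min(),xs.max(),ys.max())
# rod tip triangulation w0/w2
s0=dict(position=np.array([.431,-.3017,.3623]),eef_rot=np.array([0,1.,0,0])); s2=dict(position=np.array([.522,-.2759,.1417]),eef_rot=np.array([0,1.,0,0]))
for z in (.0,.02,.04,.06,.08,.1): print(z,np.round(ray("wrist",[370,173],z,s0)[0,:2],3),np.round(ray("wrist",[376,82],z,s2)[0,:2],3))
E
```

```text
round_lid 0.84 [314. 235.] mm/deg [ 408.1 -305.1    4.3] iou 0.961
[ 0.40627859 -0.30157763  0.13329245] [ 1.79644306e+02 -1.66068210e-01 -1.79862488e+02] 0.04023209463429265
[316.0458838  249.13150864] 135 [303 226  27  32 633] [316.328594   240.98736177]
model extents [305.12966676 229.24953901] [326.96103683 259.27708967]
seen 303 226 329 257
0.0 [ 0.412 -0.23 ] [ 0.408 -0.235]
0.02 [ 0.409 -0.233] [ 0.41  -0.238]
0.04 [ 0.407 -0.236] [ 0.413 -0.241]
0.06 [ 0.404 -0.239] [ 0.415 -0.244]
0.08 [ 0.401 -0.242] [ 0.417 -0.247]
0.1 [ 0.399 -0.245] [ 0.42 -0.25]
```

Emit:
send_rows:
  targets: "0 0 0 -2 -3.5 50 40; 0 0 0 -2 -3.5 90 40; 0 0 0 -2 -3.5 108 40; 0 0 0 -2 -3.5 110 40; 0 0 0 -2 -3.5 110 10"
  grip_force: 40

```text
time_s: 17.6
position: [0.4118, -0.3068, 0.0274]
eef_rot: [-0.0, 1.0, -0.001, 0.001]
ft_force: [-0.8, -0.2, 0.6]
width: 0.0231
gripper_force: 0.0
```

Emit:
send_rows:
  targets: "0 0 0 0 0 0 10; 0 0 0 0 0 0 10; 0 0 0 0 0 0 10; 0 0 0 0 0 -20 10; 0 0 0 0 0 -70 10"

```text
time_s: 18.23
position: [0.4087, -0.3038, 0.0937]
eef_rot: [-0.001, 1.0, 0.003, -0.003]
ft_force: [0.7, -0.7, -0.3]
width: 0.0142
gripper_force: 39.1
```

Emit:
send_rows:
  targets: "0 0 0 -45 0 -30 10; 0 0 0 -100 3 -40 10; 0 0 0 -150 10 -40 10; 0 0 0 -201 15 -40 10; 0 0 0 -201 15 -40 10"

```text
time_s: 18.85
position: [0.614, -0.2895, 0.135]
eef_rot: [-0.002, 1.0, 0.0, -0.0]
ft_force: [-0.0, 0.8, -0.6]
width: 0.0145
gripper_force: 39.1
```

```bash
cat >> h.py <<'E'
def still(n=4):
    "newest wrist picture with the pose averaged over n readings"
    L=[]
    for _ in range(n): L.append(env.read_state()); im=env.get_image("wrist")
    q=R.from_quat([s["eef_rot"] for s in L]).mean().as_quat(); p=np.mean([s["position"] for s in L],0)
    return dict(position=p,eef_rot=q),im
E
python3 - <<'E'
from h import *
st,im=still(5); cv2.imwrite("pics/w8.png",im); print(st,env.read_state()["width"])
for n,x0 in dict(round_tub=(.523,-.276,0),long_lid=(.525,-.4395,-8)).items():
    for r in env.masks_of("wrist",n)[:2]:
        p,iou=fit(n,r["mask"],st,x0); print(n,r["score"],r["location"],np.round(p,1),round(iou,3))
E
```

```text
{'position': array([ 0.61184554, -0.29010525,  0.1352026 ]), 'eef_rot': array([ 1.07687752e-03, -9.99999063e-01, -3.58327962e-04,  7.64831446e-04])} 0.014152946417008844
round_tub 0.8 [361.1, 111.6] [ 525.6 -275.8    1.5] 0.883
round_tub 0.64 [144.5, 285.4] [ 523. -276.    0.] 0.0
long_lid 0.95 [113.1, 118.5] [ 527.  -438.6   -8.8] 0.957
```

```bash
cat >> h.py <<'E'
def hull(m):
    cs=cv2.findContours(m.astype(np.uint8),0,2)[0]; c=max(cs,key=cv2.contourArea)
    o=np.zeros(m.shape,np.uint8); cv2.fillPoly(o,[cv2.convexHull(c)],1); return o
E
python3 - <<'E'
from h import *
st,im=still(2); st["position"]=np.array([.61185,-.2901,.1352]); st["eef_rot"]=np.array([0,1.,0,0])
r=env.masks_of("wrist","round_tub")[0]; m=hull(r["mask"]); p,iou=fit("round_tub",m,st,(.523,-.276,0)); print(p,iou)
def bb(m): y,x=np.nonzero(m); return x.min(),y.min(),x.max(),y.max()
S=shape("round_tub"); S[:,:2]+=p[:2]/1000; q=proj("wrist",S,st); print(bb(r["mask"]),int(r["mask"].sum()),int(m.sum()),q.min(0),q.max(0))
g=cv2.cvtColor(im,cv2.COLOR_BGR2GRAY); 
for t in np.deg2rad(np.arange(0,360,45)):
  P=np.array([[p[0]/1000+rr*np.cos(t),p[1]/1000+rr*np.sin(t),.032] for rr in np.arange(.028,.052,.001)]); q=np.round(proj("wrist",P,st)).astype(int); print(int(np.rad2deg(t)),[int(g[min(max(v,0),479),u]) for u,v in q])
E
```

```text
[ 5.25509296e+02 -2.75619305e+02  1.89143960e-01] 0.9626398032838899
(np.int64(284), np.int64(53), np.int64(403), np.int64(180)) 11116 12150 [282.10976891  52.12369424] [404.37026956 182.36224776]
0 [173, 173, 172, 179, 113, 112, 62, 64, 128, 176, 167, 127, 145, 142, 146, 142, 141, 141, 140, 144, 144, 143, 138, 140]
45 [173, 171, 173, 174, 174, 96, 75, 77, 73, 182, 167, 177, 233, 135, 150, 232, 134, 141, 136, 142, 142, 139, 142, 144]
90 [171, 171, 172, 167, 172, 74, 79, 82, 80, 151, 185, 98, 145, 141, 142, 228, 223, 223, 225, 224, 222, 226, 221, 222]
135 [171, 167, 169, 167, 169, 176, 71, 79, 75, 94, 181, 157, 113, 137, 225, 222, 221, 224, 225, 222, 221, 221, 222, 222]
180 [173, 175, 175, 171, 171, 175, 117, 69, 68, 55, 179, 164, 224, 222, 220, 223, 223, 223, 220, 222, 224, 221, 221, 221]
225 [178, 176, 115, 109, 115, 111, 116, 64, 64, 86, 172, 170, 223, 224, 223, 224, 223, 226, 224, 221, 221, 222, 222, 225]
270 [182, 118, 109, 110, 108, 115, 115, 68, 59, 159, 181, 158, 225, 226, 224, 223, 226, 226, 224, 224, 226, 224, 224, 222]
315 [117, 111, 111, 109, 111, 111, 90, 63, 83, 176, 176, 162, 228, 226, 223, 223, 222, 223, 225, 226, 224, 221, 224, 226]
```

Emit:
send_rows:
  targets: "0 0 0 30 5 0 10; 0 0 0 60 10 15 10; 0 0 0 87 14.5 40 10; 0 0 0 87 14.5 60 10; 0 0 0 87 14.5 68 10"

```text
time_s: 19.98
position: [0.5246, -0.2761, 0.0669]
eef_rot: [-0.0, 1.0, 0.0, -0.0]
ft_force: [-0.2, -0.0, -1.2]
width: 0.0141
gripper_force: 39.1
```

Emit:
send_rows:
  targets: "0 0 0 0 0 4 10; 0 0 0 0 0 8 10; 0 0 0 0 0 12 10; 0 0 0 0 0 15 10; 0 0 0 0 0 16 10"

```text
time_s: 20.6
position: [0.5254, -0.2765, 0.0548]
eef_rot: [-0.001, 1.0, 0.0, -0.0]
ft_force: [-6.9, 4.7, 16.3]
width: 0.0142
gripper_force: 40.6
```

Emit:
send_rows:
  targets: "0 0 0 0 0 0 30; 0 0 0 0 0 0 40; 0 0 0 0 0 -20 40; 0 0 0 0 0 -60 40; 0 0 0 -60 0 -90 40"

```text
time_s: 21.22
position: [0.5791, -0.2763, 0.142]
eef_rot: [0.001, 1.0, -0.0, -0.0]
ft_force: [0.9, -1.1, 1.1]
width: 0.0397
gripper_force: 0.0
```

```bash
python3 - <<'E'
from h import *
st,im=still(4); cv2.imwrite("pics/w9.png",im); print(st)
for n in("round_lid","round_tub"):
  for r in env.masks_of("wrist",n)[:2]:
    m=hull(r["mask"]); 
    for dz in(.022,.027,.034):
        p,iou=fit("round_lid",m,st,(.5245,-.276,0),dz=dz); print(n,dz,round(r["score"],2),r["location"],np.round(p,1),round(iou,3))
E
```

```text
{'position': array([ 0.58446553, -0.27716542,  0.14540351]), 'eef_rot': array([ 7.06205683e-04, -9.99991202e-01,  1.86359525e-03, -3.69103566e-03])}
round_lid 0.022 0.65 [323.4, 150.5] [ 522.3 -276.2    0.6] 0.988
round_lid 0.027 0.65 [323.4, 150.5] [ 522.1 -276.1    6.9] 0.978
round_lid 0.034 0.65 [323.4, 150.5] [ 522.8 -276.3    3.7] 0.928
round_lid 0.022 0.17 [421.6, 318.5] [ 524.5 -276.     0. ] 0.0
round_lid 0.027 0.17 [421.6, 318.5] [ 524.5 -276.     0. ] 0.0
round_lid 0.034 0.17 [421.6, 318.5] [ 524.5 -276.     0. ] 0.0
```

The round lid fits the seated height in the numbers. Next is the long lid.

Emit:
send_rows:
  targets: "0 0 2 15 -40 0 40; 0 0 4 30 -80 0 40; 0 0 6 45 -120 0 40; 0 0 8.5 58 -162 0 40; 0 0 8.5 58 -162 0 40"

```text
time_s: 22.15
position: [0.5203, -0.4403, 0.1388]
eef_rot: [0.076, 0.997, 0.001, -0.001]
ft_force: [0.3, 1.4, -0.5]
width: 0.0399
gripper_force: 0.0
```

```bash
python3 - <<'E'
from h import *
st,im=still(5); cv2.imwrite("pics/w10.png",im); print(st["position"],R.from_quat(st["eef_rot"]).as_euler("zyx",degrees=True))
M=R.from_quat(st["eef_rot"]).as_matrix()
for r in env.masks_of("wrist","long_lid")[:1]:
    p,iou=fit("long_lid",hull(r["mask"]),st,(.526,-.439,-8.5)); print(r["score"],r["location"],np.round(p,1),iou)
    print("tool dx dy mm",M.T@(np.r_[p[:2],0]-np.r_[st["position"][:2]*1000,0]))
    # bar: dark pixels inside the lid
    g=(im.max(2)<75)&(hull(r["mask"])>0); y,x=np.nonzero(g); print("dark bbox",x.min(),x.max(),y.min(),y.max())
    c,s=np.cos(np.deg2rad(p[2])),np.sin(np.deg2rad(p[2])); B=np.array([[i*.02,j*.006] for i in(1,-1) for j in(1,-1)])@np.array([[c,s],[-s,c]])+p[:2]/1000
    q=proj("wrist",np.r_[np.c_[B,np.full(4,.033)],np.c_[B,np.full(4,.009)]],st); print("model bar",q.min(0),q.max(0))
E
```

```text
[ 0.52157688 -0.43821354  0.13894629] [-1.71486976e+02 -8.34871216e-02 -1.79900154e+02]
0.74 [315.8, 230.3] [ 524.5 -441.3   -9. ] 0.9807498488208023
tool dx dy mm [-3.31025487 -2.64051695 -0.00960547]
dark bbox 278 360 176 270
model bar [309.10933919 214.54814542] [325.52881261 272.90633257]
```

Emit:
send_rows:
  targets: "0 0 0.5 -3 -2.5 50 40; 0 0 0.5 -3 -2.5 95 40; 0 0 0.5 -3 -2.5 112 40; 0 0 0.5 -3 -2.5 116 40; 0 0 0.5 -3 -2.5 116 6"
  grip_force: 45

```text
time_s: 23.08
position: [0.5266, -0.4419, 0.0259]
eef_rot: [0.078, 0.997, -0.001, 0.001]
ft_force: [0.4, -0.6, 0.4]
width: 0.0233
gripper_force: 0.0
```

Emit:
send_rows:
  targets: "0 0 0 0 0 0 6; 0 0 0 0 0 0 6; 0 0 0 0 0 0 6; 0 0 0 0 0 -30 6; 0 0 0 0 0 -90 6"

```text
time_s: 23.7
position: [0.5233, -0.4391, 0.1107]
eef_rot: [0.078, 0.997, 0.003, -0.003]
ft_force: [0.5, -0.4, -1.1]
width: 0.011
gripper_force: 45.7
```

Emit:
send_rows:
  targets: "0 0 10 -10 10 -20 6; 0 0 20 -35 45 -20 6; 0 0 30 -60 83 -20 6; 0 0 40 -85 122 -20 6; 0 0 50 -108 160 -20 6"

```text
time_s: 24.32
position: [0.6576, -0.2986, 0.1338]
eef_rot: [0.494, 0.869, -0.0, -0.0]
ft_force: [0.1, -0.9, -2.0]
width: 0.0109
gripper_force: 45.7
```

Emit:
send_rows:
  targets: "0 0 10 0 0 0 6; 0 0 20 0 0 0 6; 0 0 30 0 0 0 6; 0 0 41.3 0 0 0 6; 0 0 41.3 0 0 0 6"

```text
time_s: 24.95
position: [0.6568, -0.2997, 0.1337]
eef_rot: [0.767, 0.642, -0.0, -0.0]
ft_force: [0.7, -0.8, -0.9]
width: 0.0112
gripper_force: 45.7
```

```bash
cat > lt.py <<'E'
from h import *
st,im=still(5); cv2.imwrite("pics/w11.png",im); M=R.from_quat(st["eef_rot"]).as_matrix(); print(st["position"],R.from_quat(st["eef_rot"]).as_euler("zyx",degrees=True),env.read_state()["width"])
for r in env.masks_of("wrist","long_tub")[:2]:
    m=hull(r["mask"]); p,iou=fit("long_tub",m,st,(.674,-.2015,79.7)); print(r["score"],r["location"],np.round(p,1),round(iou,3))
    if iou<.5: continue
    print("tool mm",M.T@(np.r_[p[:2],0]-np.r_[st["position"][:2]*1000,0]))
    g=cv2.cvtColor(im,cv2.COLOR_BGR2GRAY); W=R.from_euler("z",p[2],degrees=True).as_matrix()[:2,:2]
    for d,h,o in(([1,0],.049,[0,.01]),([-1,0],.049,[0,.01]),([0,1],.033,[.015,0]),([0,-1],.033,[.015,0]),([0,1],.033,[-.025,0]),([0,-1],.033,[-.025,0])):
        P=np.array([np.r_[p[:2]/1000+W@(np.array(o)+np.array(d)*(h+e)),.032] for e in np.arange(-.010,.008,.001)]); q=np.round(proj("wrist",P,st)).astype(int)
        print(d,o,[int(g[min(max(v,0),479),min(max(u,0),639)]) for u,v in q])
E
python3 lt.py
```

```text
[ 0.65684193 -0.29980358  0.13383938] [-7.98918990e+01 -2.42846146e-02 -1.79989409e+02] 0.010948843270631583
0.72 [314.8, 88.5] [ 673.9 -201.5   80. ] 0.979
tool mm [ 9.98123023e+01 -4.71126185e-01  1.09514883e-02]
[1, 0] [0, 0.01] [124, 63, 58, 60, 61, 66, 62, 60, 99, 104, 125, 147, 146, 142, 141, 146, 143, 143]
[-1, 0] [0, 0.01] [112, 113, 108, 116, 71, 70, 72, 91, 108, 92, 156, 149, 151, 152, 152, 151, 150, 149]
[0, 1] [0.015, 0] [118, 120, 118, 121, 64, 64, 63, 55, 115, 98, 110, 148, 148, 147, 149, 151, 150, 151]
[0, -1] [0.015, 0] [181, 121, 122, 116, 61, 60, 64, 148, 177, 153, 231, 226, 224, 226, 227, 226, 227, 228]
[0, 1] [-0.025, 0] [112, 117, 115, 115, 68, 63, 65, 60, 111, 107, 99, 149, 148, 152, 149, 150, 151, 152]
[0, -1] [-0.025, 0] [117, 115, 118, 115, 65, 60, 68, 138, 169, 159, 232, 231, 228, 229, 229, 231, 231, 231]
```

Emit:
send_rows:
  targets: "0 0 0 30 0 0 6; 0 0 0 65 -0.5 10 6; 0 0 0 100 -0.8 30 6; 0 0 0 100 -0.8 55 6; 0 0 0 100 -0.8 68 6"

```text
time_s: 25.88
position: [0.6732, -0.2005, 0.0643]
eef_rot: [0.767, 0.642, -0.001, -0.001]
ft_force: [-0.2, 0.7, -0.8]
width: 0.0112
gripper_force: 45.7
```

Emit:
send_rows:
  targets: "0 0 0 0 0 4 6; 0 0 0 0 0 8 6; 0 0 0 0 0 12 6; 0 0 0 0 0 15 6; 0 0 0 0 0 16 6"

```text
time_s: 26.5
position: [0.6748, -0.2019, 0.0537]
eef_rot: [0.767, 0.641, -0.0, 0.001]
ft_force: [-6.8, 2.4, 13.7]
width: 0.0111
gripper_force: 47.9
```

Emit:
send_rows:
  targets: "0 0 0 0 0 0 30; 0 0 0 0 0 0 40; 0 0 0 0 0 -30 40; 0 0 0 0 0 -85 40; 0 0 0 0 0 -145 40"

```text
time_s: 27.12
position: [0.6733, -0.201, 0.195]
eef_rot: [0.767, 0.641, -0.001, -0.001]
ft_force: [1.1, -0.3, -0.3]
width: 0.0397
gripper_force: 0.0
```

```bash
python3 - <<'E'
from h import *
st,im=still(4); cv2.imwrite("pics/w12.png",im); print(st["position"])
for n,x0 in dict(round_lid=(.522,-.276,0),long_lid=(.674,-.2015,80)).items():
  for r in env.masks_of("wrist",n)[:2]:
    for dz in(.022,.027,.032):
        p,iou=fit(n,hull(r["mask"]),st,x0,dz=dz); print(n,dz,round(r["score"],2),r["location"],np.round(p,1),round(iou,3))
sc=env.get_image("scene"); w9=cv2.imread("pics/w9.png")
f=lambda a,w,h:cv2.resize(a,(w,h),interpolation=cv2.INTER_CUBIC)
a=f(sc[180:330,320:520][:, :],400,300); b=f(sc[215:275,335:395],300,300)
top=np.hstack([f(sc[190:260,340:440],430,300),f(w9[60:240,200:440],370,300)]); bot=np.hstack([f(im,400,300),f(im[150:330,200:440],400,300)])
cv2.imwrite("pics/m.png",np.vstack([top,bot]))
E
```

```text
[ 0.67649018 -0.20231044  0.20232118]
round_lid 0.022 0.56 [179.1, 313.1] [ 518.3 -278.8    4.7] 0.968
round_lid 0.027 0.56 [179.1, 313.1] [ 521.2 -276.9    3.1] 0.94
round_lid 0.032 0.56 [179.1, 313.1] [ 523.1 -274.5    3.6] 0.909
round_lid 0.022 0.29 [337.6, 402.5] [ 522. -276.    0.] 0.0
round_lid 0.027 0.29 [337.6, 402.5] [ 522. -276.    0.] 0.0
round_lid 0.032 0.29 [337.6, 402.5] [ 522. -276.    0.] 0.0
long_lid 0.022 0.83 [317.7, 215.5] [ 675.3 -200.2   79.8] 0.972
long_lid 0.027 0.83 [317.7, 215.5] [ 675.8 -199.2   79.7] 0.988
long_lid 0.032 0.83 [317.7, 215.5] [ 675.8 -198.7   79.6] 0.979
```

View pics/m.png

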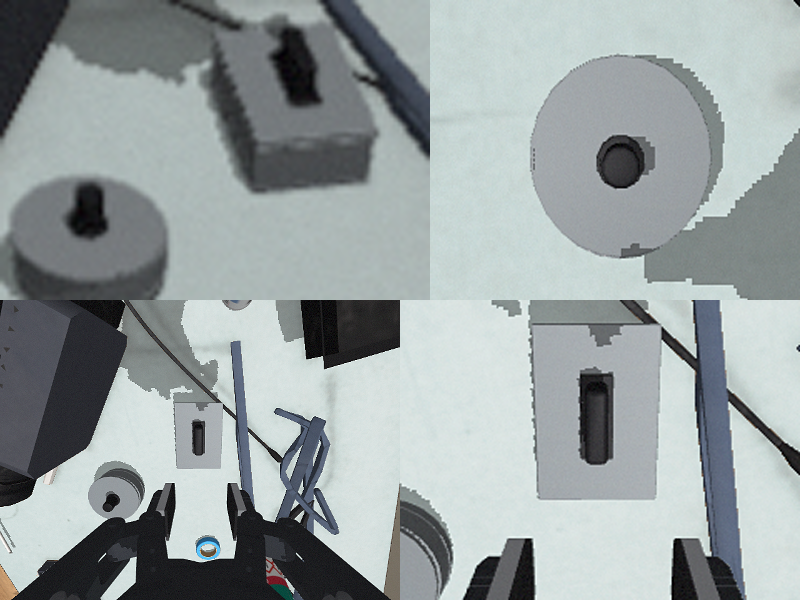

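The montage shows both lids flat and square on their tubs: the round knob upright, the bar along the tub, and an even rim line. Both also reached the seated height (TCP about 0.054 m) when pressed with about 15 N. Handing in.

```bash
python3 -c "
from h import *
print(env.hand_in())"
```

```text
the job is handed in; nothing more can be done
None
```

The cap is in the round tub and the applicator in the long tub, each under its own lid, which looked flat and measured at seated height; I handed the job in at about 27 s, with no verdict returned.

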